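# Push a yo-yo half and the bearing puller to their stops

### The job

Set up the bearing station by pushing only: slide the pink yo-yo half along the table into the V notch of the aluminium stop until it touches both faces of the notch, and push the blue bearing removal tool up to the straight rail of the same stop so that its long side lies flat against it (either one first). Do not lift, tip or carry either of them, leave the canister, hex driver and brass axles where they are, and finish clear of everything.

Things in the scene. Friction and masses are not known exactly. Their poses are not given: they have to be found in the camera images.
- stop: Fixed aluminium stop on the table, 16 mm high. Straight bar along its y axis: front face at x = 0, y = -165 to +190 mm, 14 mm thick. Its +x points away from the robot; things are pushed to it along +x. Two wings stand 27 mm out before the bar over y = -160 to -80 mm: a 90 degree V notch centred on y = -120, open to -x. The free straight rail is y = -80 to +190 mm. Origin on the table.
- v_seat (a point): On the table, in the stop's frame at (-34, -120, 0) mm: where the centre of the yo-yo half stands when its rim touches both faces of the V (28 mm from each). Same axes as the stop; the V is symmetric about its x axis.
- rail_mid (a point): On the table at the foot of the straight rail's front face, in the stop's frame at (0, +80, 0) mm. Same axes as the stop: y runs along the rail, -x is the side the tool comes from.
- yoyo: Pink acrylic yo-yo half, wide outer face down: disc 56 mm in diameter, upright rim to 12 mm high, tapering above to 20 mm; on top a steel bearing (12.7 mm across, to 25 mm high) and upright brass axle (5 mm across, to 37 mm high). About 45 g, slides freely. Origin at the centre of its underside, z up.
- puller: Blue steel bearing removal tool lying flat: bar 90 mm (x) by 18 mm (y) by 14 mm high, dark bands near its -x end, steel pin 8 mm thick standing 22 mm out of its +x end. About 120 g, slides freely. Origin at the centre of the bar's underside. Flat at the rail its x axis is parallel to the stop's y (either way; it starts with +x roughly along +y), origin 9 mm before the rail.
- canister: Bystander: aluminium canister with dark ribbed screw top, standing upright, 72 mm in diameter, 150 mm high, loose. Origin at the centre of its underside.
- driver: Bystander: stubby hex driver lying on the table, black handle 50 x 24 x 24 mm with yellow band, steel shaft 6 mm thick; 85 mm long along its x axis (from -40 to +45 mm). Origin on the table below it.
- axle_a: Bystander: brass axle lying on the table, 44 mm long along its x axis, 6 mm thick with a 10 mm square collar in the middle. Origin under its middle.
- axle_b: Bystander: second brass axle, the same as the first.
There are look-alikes about, which are no part of the job. Several things have the shape of the puller; the one meant has the colours described above. There is more than one size of the yoyo; the job needs the larger.

How it is judged (in metres and radians):
At the end, for the whole second after the job is handed in: Yo-yo half flat, centre within 4 mm of v_seat; blue tool flat, origin 6 to 12.5 mm before the rail, parallel within 0.05 rad, between 100 mm right and 65 mm left of rail_mid; both at rest; bystanders within 20 mm of their start (horizontal distance between yoyo and v_seat below 0.004 m and height (world z) of each of yoyo, puller below 0.004 m and angle between each of yoyo, puller's own z axis and vertical below 0.06 rad and x of puller in the frame of rail_mid between -0.0125 and -0.006 m and y of puller in the frame of rail_mid between -0.1 and 0.065 m and angle between the x axis of puller and the y axis of stop, either way round below 0.05 rad and linear speed of each of yoyo, puller below 0.01 m/s and distance of each of canister, driver, axle_a, axle_b from where it was at the start of the episode below 0.02 m); the robot touches nothing.
It fails at once if the yo-yo half was lifted or tipped (height (world z) of yoyo above 0.006 m or angle between yoyo's own z axis and vertical above 0.4 rad).
It fails at once if the blue tool was lifted or tipped (height (world z) of puller above 0.006 m or angle between puller's own z axis and vertical above 0.4 rad).
It fails at once if the canister was disturbed or tipped (distance of canister from where it was at the start of the episode above 0.02 m or angle between canister's own z axis and vertical above 0.2 rad).
It fails at once if the hex driver was disturbed (distance of driver from where it was at the start of the episode above 0.02 m).
It fails at once if a brass axle was disturbed (distance of any of axle_a, axle_b from where it was at the start of the episode above 0.02 m).
It also fails if it takes over 50 s, if anything falls off the work surface, if the arm or the gripper's body presses on something with over 40 N, if the wrist force passes 120 N, or if a joint passes its speed limit or range.

### The arm

A 6-joint arm with a two-finger parallel gripper is mounted at the origin on the work surface. World frame = base frame: x ahead of the robot, y to its left, z up, the work surface at z = 0. Lengths are in m, angles in degrees, forces in N, time in s.
With the tool pointing down it reaches from about 0.325 to 0.775 m from the base axis. Payload 5.5 kg.
Tool frame: the origin (TCP) lies between the finger pads; the fingertips stand 22 mm ahead of it and the grasp point (between the pads) lies 3 mm ahead of it; z points along the fingers, y is the line along which they close (so a half turn about z gives the same grasp; the last joint's range is limited). The gripper opens to 88 mm and grips with 3 to 60 N. Pads are 20 mm wide; open, the fingers measure 115 mm over their backs; the gripper's body (75 mm by 178 mm) begins 61 mm behind the grasp point.
Start: joints at [-78.02, 5.22, 70.514, -0, 104.267, -3.249], TCP at [0.158, -0.579, 0.245] pointing down, gripper open.
Joint ranges: [-164.24, 164.24], [-49.07, 125.15], [9.68, 141.18], [-86.29, 266.29], [3.28, 154.24], [-151.56, 151.56]. Speed limits (degrees/s): [147.25, 147.25, 172.46, 180, 180, 180].

### API

Orientations are given as a 3x3 rotation matrix whose columns are the frame's x, y, z axes.
In Python, from bench import * gives the robot as it stands.
- The arm moves only by the shell command python3 -m creep 'ROWS' [FORCE]. ROWS is JSON, a list of rows, each an object of numbers: "x", "y", "z": the shift along the tool's x, y, z in mm; "spin": the turn about the tool's z in rad; "gripper": the finger opening in mm, from 0 to 87.8. In form: [{"x": .., "y": .., "z": .., "spin": .., "gripper": ..}, ...]. A call has 1 to 10 rows; each row is the pose to reach, as a shift and turn from the pose commanded when the call began, along the tool's axes at that moment; what a row does not reach only later rows make up. A row lasts 1/8 s, in which the tool goes at most 62.5 mm and 10.7 degrees, less where a joint would pass 70% of its speed; a pose out of reach is approached as far as the arm can. A call with a gripper value outside its range is refused whole. The fingers move at their own pace and stop on an object; FORCE is the grip in N (left out, the last holds). Time passes only in rows, so rows that repeat a pose let the fingers close. It gives the time, the measured TCP pose, the force, the opening and the grip force at its end, in the units of the state.
- get_state(): the state, without advancing time (a new reading comes with each control period).
- camera(name): name is "scene" or "top"; returns a dict with "image" (384x512x3 uint8, red, green, blue), "z_map" (384x512 float32, m along the optical axis (not along the pixel's ray), 0 where there is no reading), "intrinsics" (3x3 intrinsics, pixels), "distortion" ([k1, k2, p1, p2, k3] as OpenCV has them; the pictures are not rectified), "extrinsics" (4x4, takes a point from world to camera coordinates). Camera axes: x right, y up, looking along -z (the intrinsics and any distortion apply to the point x, -y, -z); pixel columns grow to the right and rows downward; lengths in m; the calibration is good to about 2 mm. A picture is of the moment at which its call begins.
- finish_job(): hands the job in; it is judged then, once.
Trained networks look in the newest picture that a camera, given by its name, has taken for a name from the list of things; names that differ only in an ending like _2 or _b are one class to them, and where a whole thing is asked for, a point or a joint stands for the part that bears it (a point fixed in the world has none). Each returns a list of dicts, best first, with "conf" (0 to 1); they miss things now and then, are a little off and sometimes report something else, mostly with a low value. They report only what shows in the picture. A call takes as long as a camera call. They do not tell look-alikes from the thing itself.
- regions_of(camera, query): "pixels" (384x512 bool, what is visible of it) and "bbox" ([left, top, right, bottom] in pixels, round what is visible of it).
The state is a dict: "time": time; "joints": joint angles; "joint_vel": joint speeds; "tau": joint torques, N m; "eef_pos": TCP position; "tool_rot": TCP orientation; "ft_force": force on the tool from outside, world axes, zero at the start; "wrist_torque": the same for the moment, N m; "width": opening from 0.0 (shut) to 1.0 (fully open); "gripper_force": force on a finger pad.
Only numpy, scipy, OpenCV 4.12 (cv2) and the standard library are available. Lean on these libraries where they do the work, as an engineer would, in place of code of your own. Each camera call takes 0.05 s, during which the arm holds its last target. There are 200 camera calls.

## Working session

There is one attempt and no reset: what is moved stays moved. The work goes in short steps, Python scripts to look and compute and a shell command to move; the robot and the scene stay as the last step left them, time stands still between calls to the robot, and variables do not carry over. Pictures are saved under pics/ and viewed, at most 10 in all, crops included, and the job is handed in when it is done.

```bash
ls; mkdir -p pics; cat > h.py <<'E'
from bench import *
import numpy as np, cv2
def cloud(c):
    K=np.array(c["intrinsics"]);D=np.array(c["distortion"]);E=np.array(c["extrinsics"])
    h,w=c["z_map"].shape
    u,v=np.meshgrid(np.arange(w),np.arange(h))
    p=cv2.undistortPoints(np.stack([u,v],-1).reshape(-1,1,2).astype(float),K,D).reshape(h,w,2)
    z=c["z_map"]
    P=np.stack([p[...,0]*z,-p[...,1]*z,-z],-1)
    W=(P-E[:3,3])@E[:3,:3]
    W[z==0]=np.nan
    return W
E
python3 - <<'E'
from h import *
for n in ("top","scene"):
    c=camera(n);W=cloud(c);np.savez("c_"+n,W=W,im=c["image"])
    cv2.imwrite(f"pics/{n}0.png",cv2.resize(c["image"][...,::-1],(768,576)))
    for q in ("stop","yoyo","puller","canister","driver","axle_a"):
        for r in regions_of(n,q):
            m=r["pixels"];P=W[m];print(n,q,round(r["conf"],2),np.round(r["bbox"]),np.round(np.nanmedian(P,0),3),np.round(np.nanmax(P[:,2]),3),c["image"][m].mean(0).round())
s=get_state();print(s["time"],s["eef_pos"],s["tool_rot"],s["ft_force"],s["width"])
E
```

```text
pics
top stop 0.63 [215. 148. 345. 168.] [ 0.62  -0.052  0.016] 0.023 [142. 141. 137.]
top yoyo 0.89 [310. 190. 329. 208.] [ 0.505 -0.13   0.017] 0.04 [147.  73. 106.]
top yoyo 0.74 [220. 184. 263. 194.] [0.527 0.069 0.014] 0.019 [ 75.  93. 138.]
top yoyo 0.47 [344. 208. 359. 224.] [ 0.457 -0.222  0.013] 0.029 [145.  72. 105.]
top puller 0.77 [193. 228. 229. 236.] [0.414 0.153 0.014] 0.019 [146.  68.  58.]
top puller 0.73 [225. 180. 262. 194.] [0.527 0.072 0.014] 0.019 [ 74.  93. 140.]
top puller 0.64 [248. 238. 288. 251.] [ 0.383 -0.003  0.014] 0.019 [146. 110.  54.]
top canister 0.94 [ 88. 156. 141. 197.] [0.535 0.376 0.149] 0.155 [54. 56. 55.]
top axle_a 0.46 [401. 187. 411. 202.] [ 0.524 -0.37   0.008] 0.015 [130. 109.  65.]
top axle_a 0.39 [398. 146. 414. 154.] [ 0.647 -0.368  0.009] 0.015 [129. 106.  62.]
scene stop 0.94 [182. 215. 324. 269.] [ 0.625 -0.069  0.014] 0.021 [142. 143. 140.]
scene yoyo 0.68 [187. 213. 211. 231.] [ 0.512 -0.137  0.014] 0.037 [160.  91. 121.]
scene yoyo 0.67 [148. 213. 168. 230.] [ 0.464 -0.226  0.01 ] 0.026 [159.  90. 122.]
scene puller 0.8 [259. 198. 303. 211.] [0.53  0.062 0.012] 0.017 [ 58.  72. 124.]
scene puller 0.57 [215. 168. 249. 186.] [ 0.385 -0.007  0.012] 0.016 [148. 105.  62.]
scene canister 0.76 [372. 122. 414. 182.] [0.556 0.372 0.1  ] 0.153 [74. 77. 77.]
scene driver 0.57 [ 76. 213.  87. 239.] [ 0.411 -0.393  0.021] 0.026 [67. 66. 52.]
scene driver 0.23 [259. 198. 302. 214.] [0.53  0.065 0.012] 0.017 [ 61.  75. 125.]
scene axle_a 0.53 [ 94. 255. 108. 266.] [ 0.521 -0.37   0.007] 0.013 [148. 130.  88.]
scene axle_a 0.49 [100. 300. 116. 305.] [ 0.646 -0.37   0.009] 0.013 [143. 120.  74.]
0.7 [ 0.15759874 -0.57895562  0.24467816] [[ 9.64890461e-01  2.62652617e-01  1.47634911e-05]
 [ 2.62652617e-01 -9.64890458e-01 -8.31618383e-05]
 [-7.59752277e-06  8.41197341e-05 -9.99999996e-01]] [-0.37803769  0.6051397   0.38035078] 0.9968164328297913
```

```bash
python3 - <<'E'
from h import *
d=np.load("c_top.npz");im=d["im"]
cv2.imwrite("pics/top1.png",cv2.resize(im[130:270,180:380,::-1],(800,560),interpolation=cv2.INTER_CUBIC))
for n in ("top","scene"):
    W=np.load(f"c_{n}.npz")["W"]
    box=lambda x0,x1,y0,y1,z0,z1:W[(W[...,0]>x0)&(W[...,0]<x1)&(W[...,1]>y0)&(W[...,1]<y1)&(W[...,2]>z0)&(W[...,2]<z1)]
    P=box(.55,.7,-.28,.2,.008,.03)
    print(n,"table",np.nanmedian(box(.42,.48,-.1,-.05,-.02,.02)[:,2]),"stop n",len(P),P.min(0),P.max(0))
    r=cv2.minAreaRect(P[:,:2].astype(np.float32)*1000);print(" rect",r,cv2.boxPoints(r).round())
    for nm,b in (("yoyo",(.46,.55,-.175,-.09,.007,.05)),("puller",(.48,.58,0,.14,.007,.03))):
        Q=box(*b);r=cv2.minAreaRect(Q[:,:2].astype(np.float32)*1000);c,rad=cv2.minEnclosingCircle(Q[:,:2].astype(np.float32)*1000)
        print(nm,len(Q),Q.mean(0).round(4),Q.min(0),Q.max(0),r,c,rad)
E
```

```text
top table 0.0006464590012078531 stop n 844 [ 0.59060424 -0.20236533  0.00802591] [0.63088214 0.15106653 0.02290982]
 rect ((610.8436889648438, -25.63287353515625), (353.4251403808594, 40.225215911865234), 89.92745208740234) [[ 591. -202.]
 [ 631. -202.]
 [ 631.  151.]
 [ 591.  151.]]
yoyo 335 [ 0.5046 -0.1323  0.0174] [ 0.47894398 -0.159306    0.00713855] [ 0.53108685 -0.10519754  0.04011224] ((504.852783203125, -132.36572265625), (51.61011505126953, 54.2430419921875), 2.420260190963745) (505.5117492675781, -133.17416381835938) 27.97700309753418
puller 243 [0.5268 0.0676 0.014 ] [0.51250339 0.01939727 0.00712524] [0.54028577 0.12950989 0.01915372] ((527.7572021484375, 74.15708923339844), (112.22614288330078, 18.246414184570312), 83.25255584716797) (525.251220703125, 74.4535903930664) 56.40055465698242
scene table -0.0006590127396810611 stop n 1149 [ 0.59139638 -0.20345608  0.00800363] [0.6336647  0.15162784 0.02051127]
 rect ((609.8381958007812, -26.185226440429688), (40.860694885253906, 355.0140686035156), 1.1472663879394531) [[ 586.  151.]
 [ 593. -204.]
 [ 634. -203.]
 [ 627.  152.]]
yoyo 338 [ 0.5104 -0.1356  0.016 ] [ 0.47752028 -0.16155897  0.00725613] [ 0.53402692 -0.10616985  0.03704141] ((505.4353942871094, -134.02296447753906), (52.717533111572266, 55.5599365234375), 72.0215835571289) (505.8114013671875, -134.28842163085938) 29.247676849365234
puller 249 [0.5281 0.0644 0.0125] [0.51190538 0.01603596 0.00700726] [0.54081329 0.12702251 0.01699424] ((527.0604248046875, 72.23107147216797), (110.86378479003906, 21.472158432006836), 82.67453002929688) (532.5198974609375, 71.52924346923828) 55.578285217285156
```

View pics/top0.png

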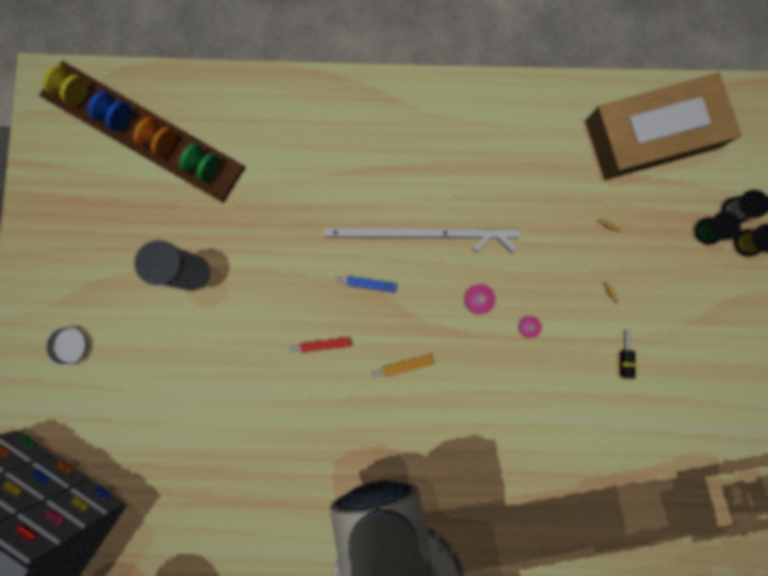

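```bash
sleep 1
```

```text
(no output)
```

View pics/top1.png

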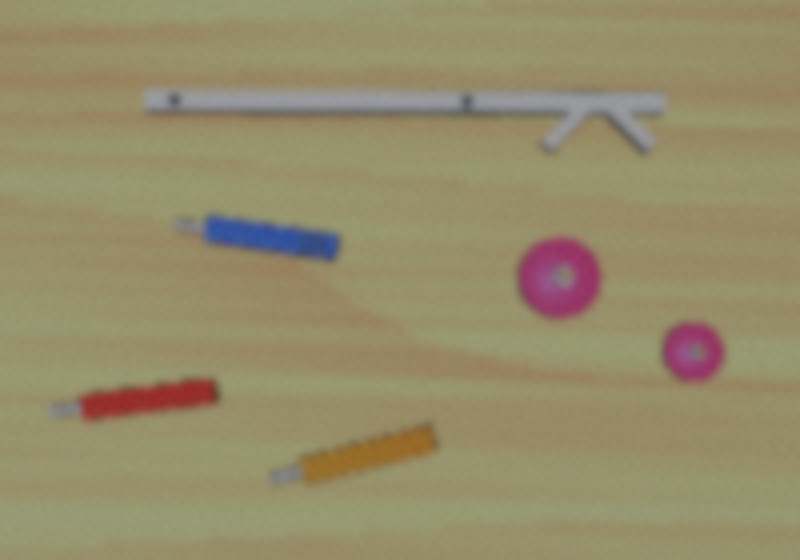

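The top view shows the stop's bar at crop row 100 with the V at (600,120). The large yo-yo is at (560,277) and the blue tool at (270,238), its pin to the left (+y, slightly nearer the rail). The red and orange tools and the small yo-yo are decoys. Next I fit the stop line precisely.

```bash
cat > fit.py <<'E'
from h import *
def fit(f="c_%s.npz"):
  for n in ("top","scene"):
    d=np.load(f%n);W=d["W"];im=d["im"].astype(float)
    sel=lambda x0,x1,y0,y1,z0,z1:(W[...,0]>x0)&(W[...,0]<x1)&(W[...,1]>y0)&(W[...,1]<y1)&(W[...,2]>z0)&(W[...,2]<z1)
    P=W[sel(.57,.66,-.06,.14,.012,.025)&(im[...,2]<im[...,0]+25)]   # free rail, top face
    vx,vy,x0,y0=cv2.fitLine(P[:,:2].astype(np.float32),cv2.DIST_HUBER,0,.001,.001).ravel()
    print(n,"rail x at y=.04: %.4f yaw %.2f deg"%(x0+(.04-y0)*vx/vy,-np.degrees(np.arctan(vx/vy))), "spread",np.percentile(P[:,0]-x0-(P[:,1]-y0)*vx/vy,[2,98]).round(4),len(P))
    V=W[sel(.57,.612,-.25,-.08,.008,.025)&(im[...,1]>im[...,0]*.8)];print(" wing y",V[:,1].min(),V[:,1].max(),"x",V[:,0].min())
    M=(im[...,0]>im[...,1]*1.4)&sel(.45,.62,-.19,-.06,.003,.014);Y=W[M][:,:2].astype(np.float32);print(" yoyo",np.array(cv2.minEnclosingCircle(Y)[0]).round(4),cv2.minEnclosingCircle(Y)[1])
    B=W[(im[...,2]>im[...,0]*1.3)&sel(.48,.64,-.05,.14,.011,.025)][:,:2]
    r=cv2.minAreaRect((B*1000).astype(np.float32));print(" bar",r,B.mean(0).round(4))
if __name__=="__main__": fit()
E
python3 fit.py
python3 - <<'E'
from h import *
s=get_state();R=np.array(s["tool_rot"]);p=np.array(s["eef_pos"])
for t in ((.43,-.133,.15),(.43,-.133,.027),(.48,.062,.15)): print(t,(R.T@(np.array(t)-p)*1000).round(1))
E
```

```text
top rail x at y=.04: 0.6207 yaw 1.21 deg spread [-0.0071  0.007 ] 407
 wing y -0.19555814460250143 -0.11952150615075893 x 0.5906042381133413
 yoyo [ 0.5042 -0.1335] 0.02747826837003231
 bar ((525.4840087890625, 62.85011291503906), (88.71730041503906, 16.321792602539062), 82.7387466430664) [0.5254 0.0625]
scene rail x at y=.04: 0.6210 yaw 1.25 deg spread [-0.008   0.0067] 441
 wing y -0.19810744651429027 -0.12065336398633868 x 0.5913963799673867
 yoyo [ 0.5059 -0.1338] 0.02913656085729599
 bar ((526.0413818359375, 61.413665771484375), (89.38997650146484, 20.50858497619629), 83.4647216796875) [0.5265 0.061 ]
(0.43, -0.133, 0.15) [ 380.  -358.8   94.6]
(0.43, -0.133, 0.027) [ 380.  -358.8  217.6]
(0.48, 0.062, 0.15) [ 479.4 -533.8   94.6]
```

```bash
R='{"x":413,"y":-364,"z":95,"spin":0.571,"gripper":34}'; python3 -m creep '[{"x":413,"y":-364,"z":95,"spin":0.571,"gripper":34},{"x":413,"y":-364,"z":95,"spin":0.571,"gripper":34},{"x":413,"y":-364,"z":95,"spin":0.571,"gripper":34},{"x":413,"y":-364,"z":95,"spin":0.571,"gripper":34},{"x":413,"y":-364,"z":95,"spin":0.571,"gripper":34},{"x":413,"y":-364,"z":95,"spin":0.571,"gripper":34},{"x":413,"y":-364,"z":95,"spin":0.571,"gripper":34},{"x":413,"y":-364,"z":95,"spin":0.571,"gripper":34},{"x":413,"y":-364,"z":95,"spin":0.571,"gripper":34},{"x":413,"y":-364,"z":95,"spin":0.571,"gripper":34}]'
```

```text
time: 1.95
eef_pos: [0.4614, -0.1156, 0.1486]
tool_rot: [[0.956, -0.294, -0.001], [-0.294, -0.956, 0.002], [-0.002, -0.001, -1.0]]
ft_force: [-0.4, -0.5, -0.4]
width: 0.387
gripper_force: 0.0
```

```bash
python3 -m creep '[{"z":50},{"z":95},{"z":115},{"z":122},{"z":122}]'; python3 - <<'E'
from h import *
c=camera("top");cv2.imwrite("pics/t2.png",cv2.resize(c["image"][130:270,180:380,::-1],(800,560),interpolation=cv2.INTER_CUBIC));print(get_state()["eef_pos"])
E
```

```text
[ 0.46079146 -0.11759641  0.14915363]validation failed for argument at $[0]...
```

```bash
sleep 1
```

```text
(no output)
```

View pics/t2.png

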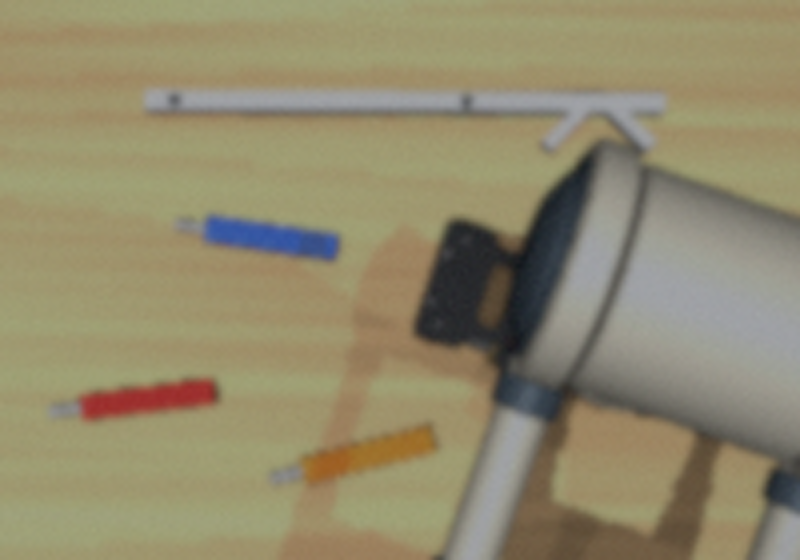

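The arm hides the yo-yo around (560,277) and the move was refused because every row needs all keys. Descending with full rows.

```bash
python3 -m creep '[{"x":0,"y":0,"z":50,"spin":0,"gripper":34},{"x":0,"y":0,"z":95,"spin":0,"gripper":34},{"x":0,"y":0,"z":115,"spin":0,"gripper":34},{"x":0,"y":0,"z":122,"spin":0,"gripper":34},{"x":0,"y":0,"z":122,"spin":0,"gripper":34}]'; python3 - <<'E'
from h import *
s=get_state();R=np.array(s["tool_rot"]);p=np.array(s["eef_pos"]);print(p)
for n,t in(("yoyo",(.505,-.1337,.027)),("seat",(.5841,-.1585,.027))): print(n,(R.T@(np.array(t)-p)*1000).round(1))
E
```

```text
time: 2.62
eef_pos: [0.4604, -0.1202, 0.0283]
tool_rot: [[0.953, -0.302, 0.001], [-0.302, -0.953, -0.0], [0.001, 0.0, -1.0]]
ft_force: [-0.2, 0.1, 1.0]
width: 0.389
gripper_force: 0.0
[ 0.46044752 -0.12023792  0.02826947]
yoyo [46.5 -0.6  1.3]
seat [129.4  -0.8   1.4]
```

```bash
python3 -m creep '[{"x":8,"y":0,"z":0,"spin":0,"gripper":34},{"x":16,"y":0,"z":0,"spin":0,"gripper":34},{"x":24,"y":0,"z":0,"spin":0,"gripper":34},{"x":33,"y":0,"z":0,"spin":0,"gripper":34},{"x":43,"y":0,"z":0,"spin":0,"gripper":34},{"x":53,"y":0,"z":0,"spin":0,"gripper":34},{"x":63,"y":0,"z":0,"spin":0,"gripper":34},{"x":72,"y":0,"z":0,"spin":0,"gripper":34},{"x":79,"y":0,"z":0,"spin":0,"gripper":34},{"x":84,"y":0,"z":0,"spin":0,"gripper":34}]'; python3 - <<'E'
from h import *
c=camera("scene");W=cloud(c);im=c["image"].astype(float)
M=(im[...,0]>im[...,1]*1.4)&(W[...,0]>.45)&(W[...,0]<.63)&(W[...,1]>-.2)&(W[...,1]<-.06)&(W[...,2]>.003)&(W[...,2]<.014)
P=W[M][:,:2].astype(np.float32);print(len(P),cv2.minEnclosingCircle(P),P.min(0),P.max(0))
cv2.imwrite("pics/s3.png",cv2.resize(c["image"][170:290,130:330,::-1],(800,480),interpolation=cv2.INTER_CUBIC))
E
```

```text
time: 3.88
eef_pos: [0.541, -0.1446, 0.0276]
tool_rot: [[0.954, -0.3, -0.0], [-0.3, -0.954, 0.0], [-0.0, -0.0, -1.0]]
ft_force: [-0.3, 0.3, 0.9]
width: 0.39
gripper_force: 0.4
164 ((0.5702456831932068, -0.15372972190380096), 0.030614571645855904) [ 0.5443527  -0.18168195] [ 0.6007622 -0.1259088]
```

```bash
sleep 1
```

```text
(no output)
```

View pics/s3.png

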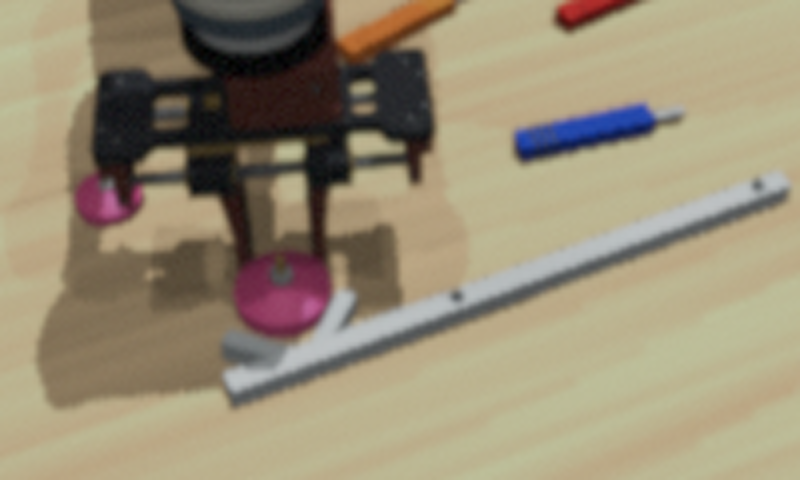

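The yo-yo, at (283,293), is cupped by both fingers just before the V, with about 13 mm to go.

```bash
python3 -m creep '[{"x":3,"y":0,"z":0,"spin":0,"gripper":34},{"x":6,"y":0,"z":0,"spin":0,"gripper":34},{"x":8,"y":0,"z":0,"spin":0,"gripper":34},{"x":10,"y":0,"z":0,"spin":0,"gripper":34},{"x":11,"y":0,"z":0,"spin":0,"gripper":34},{"x":11,"y":0,"z":0,"spin":0,"gripper":34}]'; python3 -m creep '[{"x":1,"y":0,"z":0,"spin":0,"gripper":34},{"x":2,"y":0,"z":0,"spin":0,"gripper":34},{"x":2,"y":0,"z":0,"spin":0,"gripper":34}]'
```

```text
time: 4.68
eef_pos: [0.5505, -0.1478, 0.0275]
tool_rot: [[0.954, -0.301, -0.002], [-0.301, -0.954, 0.0], [-0.002, 0.0, -1.0]]
ft_force: [-5.4, -0.2, 2.0]
width: 0.386
gripper_force: 2.3
time: 5.05
eef_pos: [0.5513, -0.1484, 0.0274]
tool_rot: [[0.954, -0.301, -0.004], [-0.301, -0.954, 0.0], [-0.004, 0.001, -1.0]]
ft_force: [-10.2, 0.9, 4.6]
width: 0.391
gripper_force: 4.6
```

The reaction force is along the V axis (-10 N x, about 0 N y), so both faces are touched. I back off, rise and check.

```bash
python3 -m creep '[{"x":-3,"y":0,"z":0,"spin":0,"gripper":34},{"x":-12,"y":0,"z":0,"spin":0,"gripper":34},{"x":-40,"y":0,"z":0,"spin":0,"gripper":34},{"x":-60,"y":0,"z":-30,"spin":-0.1,"gripper":50},{"x":-70,"y":-50,"z":-60,"spin":-0.28,"gripper":50},{"x":-80,"y":-110,"z":-70,"spin":-0.42,"gripper":50},{"x":-80,"y":-160,"z":-70,"spin":-0.42,"gripper":50},{"x":-80,"y":-160,"z":-70,"spin":-0.42,"gripper":50}]'; python3 - <<'E'
from h import *
for n in ("top","scene"):
    c=camera(n);np.savez("d_"+n,W=cloud(c),im=c["image"])
c=np.load("d_scene.npz")["im"]
cv2.imwrite("pics/s4.png",cv2.resize(c[170:290,130:330,::-1],(800,480),interpolation=cv2.INTER_CUBIC))
import fit;fit.fit("d_%s.npz")
s=get_state();R=np.array(s["tool_rot"]);p=np.array(s["eef_pos"]);print(p,s["width"],s["joints"])
print((R.T@(np.array((.526,.062,.027))-p)*1000).round(1),R.round(3))
E
```

```text
time: 6.05
eef_pos: [0.5252, 0.0314, 0.0981]
tool_rot: [[0.993, 0.119, 0.002], [0.119, -0.993, 0.001], [0.002, -0.001, -1.0]]
ft_force: [-0.5, -0.3, -0.8]
width: 0.569
gripper_force: 0.0Traceback (most recent call last):
  File "<stdin>", line 6, in <module>
  File "fit.py", line 7, in fit
    vx,vy,x0,y0=cv2.fitLine(P[:,:2].astype(np.float32),cv2.DIST_HUBER,0,.001,.001).ravel()
                ~~~~~~~~~~~^^^^^^^^^^^^^^^^^^^^^^^^^^^^^^^^^^^^^^^^^^^^^^^^^^^^^^^
cv2.error: OpenCV(4.12.0) /io/opencv/modules/imgproc/src/linefit.cpp:50: error: (-215:Assertion failed) count > 0 in function 'fitLine2D_wods'
```

```bash
sleep 1
```

```text
(no output)
```

View pics/s4.png

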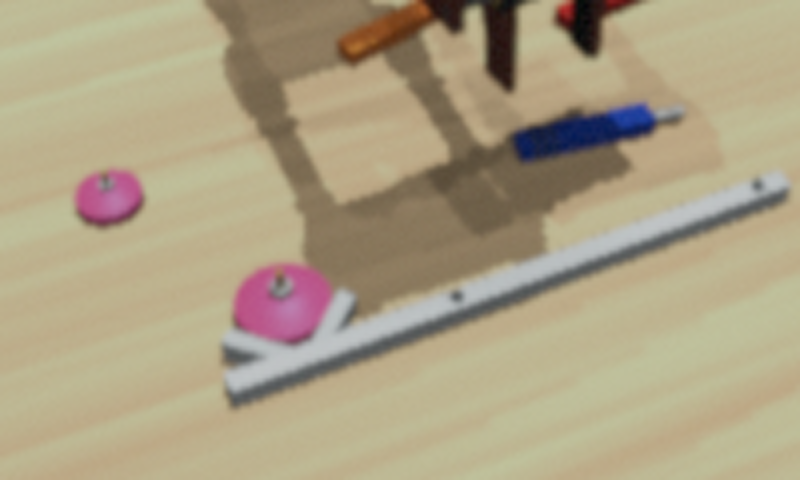

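Yo-yo at (283,303) sits against both wings; the blue tool is untouched. I position behind the blue tool.

```bash
python3 -m creep '[{"x":-20,"y":-20,"z":0,"spin":0.098,"gripper":50},{"x":-34,"y":-32,"z":0,"spin":0.098,"gripper":50},{"x":-34,"y":-32,"z":0,"spin":0.098,"gripper":50},{"x":-34,"y":-32,"z":0,"spin":0.098,"gripper":50}]'; python3 - <<'E'
from h import *
c=camera("top");W=cloud(c);im=c["image"].astype(float)
sel=lambda x0,x1,y0,y1,z0,z1:(W[...,0]>x0)&(W[...,0]<x1)&(W[...,1]>y0)&(W[...,1]<y1)&(W[...,2]>z0)&(W[...,2]<z1)
M=(im[...,0]>im[...,1]*1.4)&sel(.5,.64,-.22,-.1,.003,.014);print("yoyo",cv2.minEnclosingCircle(W[M][:,:2].astype(np.float32)))
d=np.load("d_scene.npz");W=d["W"];im=d["im"].astype(float)
M=(im[...,0]>im[...,1]*1.4)&sel(.5,.64,-.22,-.1,.003,.014);print("yoyo scene",cv2.minEnclosingCircle(W[M][:,:2].astype(np.float32)))
print(get_state()["eef_pos"])
E
```

```text
time: 6.65
eef_pos: [0.4877, 0.0551, 0.0977]
tool_rot: [[1.0, 0.016, 0.001], [0.016, -1.0, -0.0], [0.001, 0.0, -1.0]]
ft_force: [-0.6, 0.8, 0.1]
width: 0.572
gripper_force: 0.0
yoyo ((0.5824373364448547, -0.15778125822544098), 0.029048806056380272)
yoyo scene ((0.5814939737319946, -0.15776608884334564), 0.028132615610957146)
[0.48780737 0.05512855 0.09767717]
```

```bash
python3 -m creep '[{"x":0,"y":-4,"z":40,"spin":0,"gripper":50},{"x":0,"y":-6,"z":60,"spin":0,"gripper":50},{"x":0,"y":-6,"z":70,"spin":0,"gripper":50},{"x":0,"y":-6,"z":70,"spin":0,"gripper":50}]'; python3 -m creep '[{"x":7,"y":0,"z":0,"spin":0,"gripper":50},{"x":14,"y":0,"z":0,"spin":0,"gripper":50},{"x":20,"y":0,"z":0,"spin":0,"gripper":50},{"x":28,"y":0,"z":0,"spin":0,"gripper":50},{"x":38,"y":0,"z":0,"spin":0,"gripper":50},{"x":48,"y":0,"z":0,"spin":0,"gripper":50},{"x":58,"y":0,"z":0,"spin":0,"gripper":50},{"x":67,"y":0,"z":0,"spin":0,"gripper":50},{"x":74,"y":0,"z":0,"spin":0,"gripper":50},{"x":79,"y":0,"z":0,"spin":0,"gripper":50}]'
```

```text
time: 7.2
eef_pos: [0.4872, 0.0617, 0.0272]
tool_rot: [[1.0, 0.016, -0.001], [0.016, -1.0, -0.0], [-0.001, 0.0, -1.0]]
ft_force: [0.4, -0.8, -0.1]
width: 0.57
gripper_force: 0.0
time: 8.45
eef_pos: [0.5666, 0.0635, 0.0275]
tool_rot: [[1.0, 0.017, -0.0], [0.017, -1.0, 0.0], [-0.0, -0.0, -1.0]]
ft_force: [-1.4, -0.1, 1.3]
width: 0.571
gripper_force: 0.5
```

```bash
python3 -m creep '[{"x":4,"y":0,"z":0,"spin":0,"gripper":50},{"x":8,"y":0,"z":0,"spin":0,"gripper":50},{"x":12,"y":0,"z":0,"spin":0,"gripper":50},{"x":15,"y":0,"z":0,"spin":0,"gripper":50},{"x":17,"y":0,"z":0,"spin":0,"gripper":50},{"x":17,"y":0,"z":0,"spin":0,"gripper":50}]';  python3 -m creep '[{"x":1,"y":0,"z":0,"spin":0,"gripper":50},{"x":2,"y":0,"z":0,"spin":0,"gripper":50},{"x":3,"y":0,"z":0,"spin":0,"gripper":50},{"x":3,"y":0,"z":0,"spin":0,"gripper":50}]'
```

```text
time: 9.2
eef_pos: [0.5824, 0.0637, 0.0276]
tool_rot: [[1.0, 0.017, -0.002], [0.017, -1.0, -0.0], [-0.002, 0.0, -1.0]]
ft_force: [-4.1, 0.0, 2.5]
width: 0.567
gripper_force: 2.4
time: 9.7
eef_pos: [0.5827, 0.0637, 0.0276]
tool_rot: [[1.0, 0.018, -0.009], [0.018, -1.0, -0.001], [-0.009, 0.0, -1.0]]
ft_force: [-16.2, -2.1, 8.6]
width: 0.57
gripper_force: 8.4
```

Stalled with 16 N against the rail. I back off and check.

```bash
python3 -m creep '[{"x":-4,"y":0,"z":0,"spin":0,"gripper":50},{"x":-15,"y":0,"z":0,"spin":0,"gripper":50},{"x":-50,"y":0,"z":0,"spin":0,"gripper":50},{"x":-80,"y":0,"z":-50,"spin":0,"gripper":50},{"x":-120,"y":0,"z":-110,"spin":0,"gripper":50},{"x":-150,"y":0,"z":-150,"spin":0,"gripper":50},{"x":-160,"y":0,"z":-160,"spin":0,"gripper":50},{"x":-160,"y":0,"z":-160,"spin":0,"gripper":50}]'; python3 - <<'E'
from h import *
for n in ("top","scene"):
    c=camera(n);np.savez("e_"+n,W=cloud(c),im=c["image"])
    i=c["image"][120:220,200:360] if n=="top" else c["image"][185:275,170:330]
    cv2.imwrite(f"pics/{n}5.png",cv2.resize(i[...,::-1],(800,500),interpolation=cv2.INTER_CUBIC))
import fit
try: fit.fit("e_%s.npz")
except Exception as e: print(e)
E
```

```text
time: 10.7
eef_pos: [0.4264, 0.0612, 0.188]
tool_rot: [[1.0, 0.017, 0.003], [0.017, -1.0, 0.0], [0.003, -0.0, -1.0]]
ft_force: [0.7, -0.9, -0.5]
width: 0.565
gripper_force: 0.0
top rail x at y=.04: 0.6203 yaw 1.18 deg spread [-0.0072  0.0072] 409
 wing y -0.19602081565255186 -0.1195277853006363 x 0.5760593750342092
 yoyo [ 0.5814 -0.1575] 0.02838246524333954
 bar ((604.5303955078125, 65.74937438964844), (17.56612777709961, 87.60404205322266), 1.5334216356277466) [0.6034 0.0656]
scene rail x at y=.04: 0.6213 yaw 0.93 deg spread [-0.0082  0.0067] 442
 wing y -0.1981162475265433 -0.12060689427319632 x 0.5758501743455714
 yoyo [ 0.5805 -0.1568] 0.028395196422934532
 bar ((602.4678344726562, 64.89628601074219), (16.316158294677734, 90.7699966430664), 1.2563523054122925) [0.6026 0.0642]
```

```bash
sleep 1
```

```text
(no output)
```

View pics/top5.png

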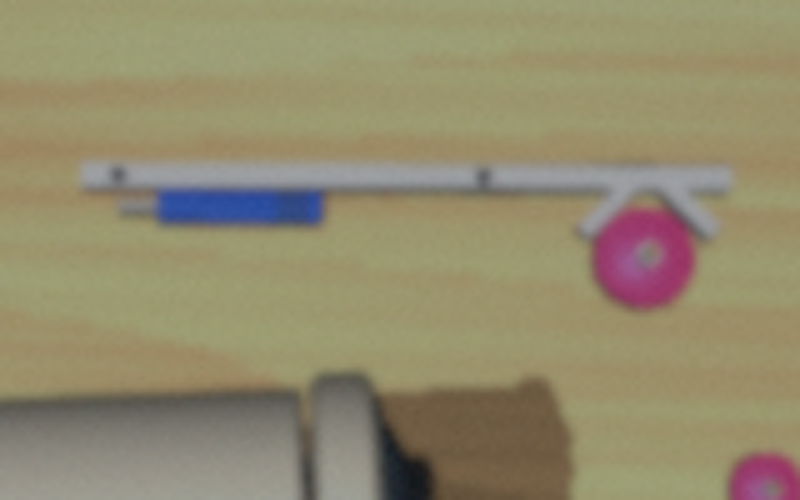

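View pics/scene5.png

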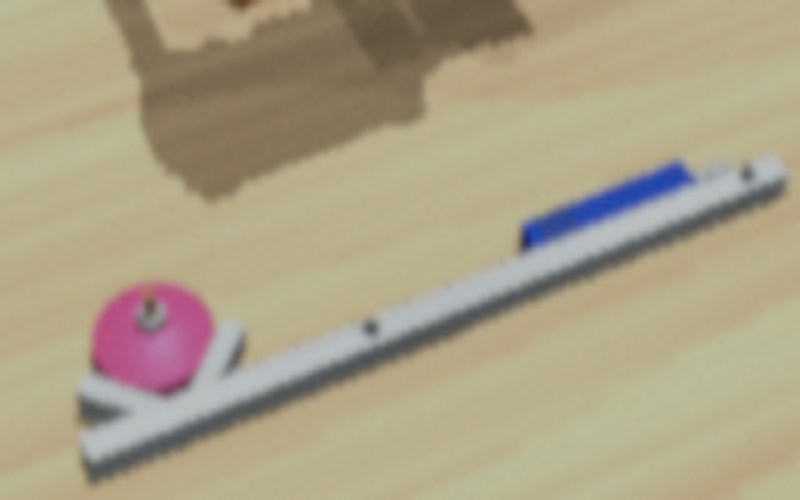

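The blue tool (crop 160–322, row 207) lies flat on the rail. The yo-yo looks seated, but measures 2–3 mm short. I give it a second, firmer push, this time along the V axis.

```bash
python3 -m creep '[{"x":20,"y":60,"z":20,"spin":0,"gripper":34},{"x":50,"y":120,"z":50,"spin":0,"gripper":34},{"x":80,"y":180,"z":80,"spin":0,"gripper":34},{"x":95,"y":221,"z":90,"spin":0,"gripper":34},{"x":95,"y":221,"z":90,"spin":0,"gripper":34},{"x":95,"y":221,"z":90,"spin":0,"gripper":34}]'; python3 -m creep '[{"x":0,"y":0,"z":35,"spin":0,"gripper":34},{"x":0,"y":0,"z":58,"spin":0,"gripper":34},{"x":0,"y":0,"z":70,"spin":0,"gripper":34},{"x":0,"y":0,"z":70,"spin":0,"gripper":34}]'
```

```text
time: 11.55
eef_pos: [0.5243, -0.1582, 0.0952]
tool_rot: [[1.0, 0.016, -0.004], [0.016, -1.0, 0.002], [-0.004, -0.002, -1.0]]
ft_force: [0.4, 0.3, 0.5]
width: 0.386
gripper_force: 0.0
time: 12.05
eef_pos: [0.5246, -0.1572, 0.0273]
tool_rot: [[1.0, 0.018, -0.001], [0.018, -1.0, 0.001], [-0.001, -0.001, -1.0]]
ft_force: [1.0, 0.5, 0.5]
width: 0.387
gripper_force: 0.0
```

```bash
python3 -m creep '[{"x":8,"y":1,"z":0,"spin":0,"gripper":34},{"x":14,"y":1,"z":0,"spin":0,"gripper":34},{"x":18,"y":1,"z":0,"spin":0,"gripper":34},{"x":21,"y":1,"z":0,"spin":0,"gripper":34},{"x":21,"y":1,"z":0,"spin":0,"gripper":34}]'; python3 -m creep '[{"x":2,"y":0,"z":0,"spin":0,"gripper":34},{"x":4,"y":0,"z":0,"spin":0,"gripper":34},{"x":4,"y":0,"z":0,"spin":0,"gripper":34}]';python3 -m creep '[{"x":2,"y":0,"z":0,"spin":0,"gripper":34},{"x":3,"y":0,"z":0,"spin":0,"gripper":34},{"x":3,"y":0,"z":0,"spin":0,"gripper":34}]'
```

```text
time: 12.68
eef_pos: [0.5461, -0.1589, 0.0276]
tool_rot: [[1.0, 0.017, -0.0], [0.017, -1.0, 0.0], [-0.0, -0.0, -1.0]]
ft_force: [-0.2, 0.8, 0.8]
width: 0.386
gripper_force: 0.0
time: 13.05
eef_pos: [0.5496, -0.1589, 0.0274]
tool_rot: [[1.0, 0.017, -0.001], [0.017, -1.0, -0.0], [-0.001, 0.0, -1.0]]
ft_force: [-2.7, -0.1, -0.9]
width: 0.385
gripper_force: 0.9
time: 13.42
eef_pos: [0.5505, -0.1591, 0.0273]
tool_rot: [[1.0, 0.017, -0.006], [0.017, -1.0, -0.0], [-0.006, -0.0, -1.0]]
ft_force: [-10.7, -1.3, 4.6]
width: 0.388
gripper_force: 5.1
```

Stalled again at the same position, with the force purely along the V axis: it is seated. I retreat clear.

```bash
python3 -m creep '[{"x":-4,"y":0,"z":0,"spin":0,"gripper":34},{"x":-14,"y":0,"z":0,"spin":0,"gripper":34},{"x":-40,"y":0,"z":0,"spin":0,"gripper":34},{"x":-70,"y":0,"z":-50,"spin":0,"gripper":34},{"x":-90,"y":-30,"z":-110,"spin":0,"gripper":34},{"x":-110,"y":-60,"z":-150,"spin":0,"gripper":34},{"x":-120,"y":-80,"z":-160,"spin":0,"gripper":34},{"x":-120,"y":-80,"z":-160,"spin":0,"gripper":34},{"x":-120,"y":-80,"z":-160,"spin":0,"gripper":34},{"x":-120,"y":-80,"z":-160,"spin":0,"gripper":34}]'; python3 - <<'E'
from h import *
for n in ("top","scene"):
    c=camera(n);np.savez("g_"+n,W=cloud(c),im=c["image"])
    if n=="top": cv2.imwrite("pics/top6.png",cv2.resize(c["image"][130:210,200:360][...,::-1],(800,400),interpolation=cv2.INTER_CUBIC))
import fit
fit.fit("g_%s.npz")
E
```

```text
time: 14.68
eef_pos: [0.4315, -0.0813, 0.1862]
tool_rot: [[1.0, 0.016, -0.002], [0.016, -1.0, 0.0], [-0.002, -0.001, -1.0]]
ft_force: [0.2, -0.6, 0.3]
width: 0.387
gripper_force: 0.0
top rail x at y=.04: 0.6211 yaw 1.52 deg spread [-0.0079  0.0063] 410
 wing y -0.19536644463729314 -0.11962967307747478 x 0.578777783386217
 yoyo [ 0.5833 -0.1585] 0.02956279367208481
 bar ((604.3350219726562, 65.69810485839844), (17.398897171020508, 87.62165832519531), 1.1012771129608154) [0.6034 0.0658]
scene rail x at y=.04: 0.6210 yaw 1.14 deg spread [-0.0078  0.0066] 430
 wing y -0.19848105632459603 -0.12035107022724097 x 0.5778273201527707
 yoyo [ 0.5831 -0.1586] 0.028513995930552483
 bar ((602.3797607421875, 64.15605163574219), (16.65932273864746, 89.11768341064453), 1.6271001100540161) [0.6027 0.0642]
```

```bash
sleep 1
```

```text
(no output)
```

View pics/top6.png

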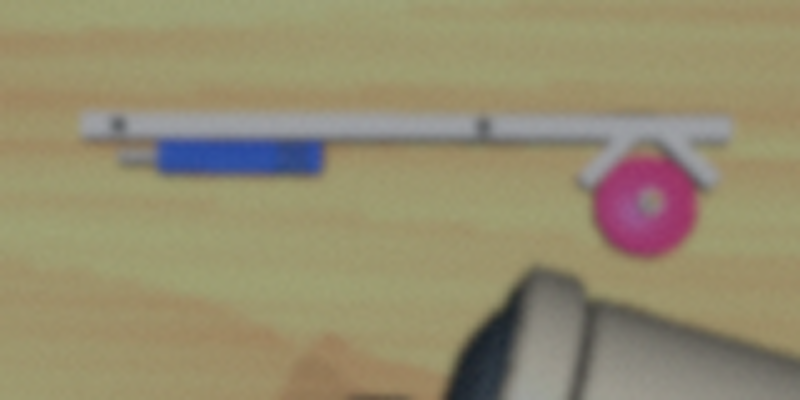

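The yo-yo at (646,205) is now at (0.583, -0.1585), within about 1 mm of the computed seat, and touches both wings. The blue tool is flat on the rail and the robot is clear.

```bash
python3 -c "
from bench import *
print(finish_job())"
```

```text
the job is handed in; nothing more can be done
None
```

I handed the job in after about 15 s of robot time; the hand-in returned no verdict. By my last camera measurements the yo-yo half is in the V touching both faces, about 1 mm from the computed seat. The blue tool lies flat on the rail about 9 mm before it, the robot stands clear, and the bystanders were never approached.

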